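# Swap the plate in the reader's edge clip

## Robot

A 6-joint arm with a two-finger parallel gripper is mounted at the origin on the work surface. World frame = base frame: x ahead of the robot, y to its left, z up, the work surface at z = 0. Lengths are in m, angles in rad, forces in N, time in s.
With the tool pointing down it reaches from about 0.375 to 0.9 m from the base axis. Payload 3.1 kg.
Tool frame: the origin (TCP) lies between the finger pads; the fingertips stand 25 mm ahead of it and the grasp point (between the pads) lies 6 mm ahead of it; x points along the fingers, z is the direction in which the jaws open and shut, and the axes are right-handed (so a half turn about x gives the same grasp; the last joint's range is limited). The gripper opens to 85 mm and grips with 20 to 120 N. Pads are 22 mm wide; open, the fingers measure 114 mm over their backs; the gripper's body (76 mm by 85 mm) begins 54 mm behind the grasp point. The pads swing forward as they close: fully open they stand 13 mm farther back than shut.
Start: joints at [-1.427, 0.527, 1.433, -0, 1.181, -0.178], TCP at [0.198, -0.593, 0.256] pointing down, gripper open.
Joint ranges: [-3.08, 3.08], [-0.75, 2.2], [0.22, 2.44], [-1.43, 4.57], [0, 2.65], [-2.85, 2.85]. Speed limits (rad/s): [2.79, 2.79, 3.14, 3.14, 3.14, 3.14].

## Interface

Orientations are given as a unit quaternion [w, x, y, z].
In Python, from rig import * gives the robot as it stands.
- The arm moves only by the shell command python3 -m pendant 'ROWS'. ROWS is JSON, a list of rows, each a list of 3 entries, a list of its own where there are three numbers: the shift along the world's x, y, z in cm, then the turn, a rotation vector about the world's x, y, z in rad, then the closure, from 0 (fully open) to 1 (shut). A call has exactly 10 rows; each row is the pose to reach, as a shift and turn from the pose commanded when the call began; what a row does not reach only later rows make up. A row lasts 1/12 s, in which the tool goes at most 41.7 mm and 7.16 degrees, less where a joint would pass 70% of its speed; a pose out of reach is approached as far as the arm can. A call with a gripper value outside its range is refused whole. The fingers move at their own pace and stop on an object; the grip force is fixed at half the most. Time passes only in rows, so rows that repeat a pose let the fingers close, or fill a call up. It gives the time, the measured TCP pose, the force and the opening at its end, in the units of the state.
- get_state(): the state, without advancing time (a new reading comes with each control period).
- get_image(name): name is "side" or "top" or "wrist"; returns (picture, depth): 384x512x3 uint8, red, green, blue; 384x512 float32, m along the optical axis (not along the pixel's ray), 0 where there is no reading.
- camera_params(name): a dict with "fx", "fy", "cx", "cy" (pixels), "extrinsics" (4x4, takes a point from world to camera coordinates). Camera axes: x right, y down, z forward; pixel columns grow to the right and rows downward; lengths in m; the calibration is good to about 2 mm. A picture is of the moment at which its call begins: read the wrist's pose just before it. camera_params takes no time and is no camera call; for the wrist camera it gives the pose at the moment of the call.
- hand_in(): hands the job in, once; it reports no verdict.
The state is a dict: "time_s": time; "q": joint angles; "qvel": joint speeds; "joint_efforts": joint torques, N m; "eef_pos": TCP position; "tcp_rot": TCP orientation; "contact_force": force on the tool from outside, world axes, zero at the start; "moment": the same for the moment, N m; "grip_width": finger opening in m.
Only numpy, scipy, OpenCV 4.12 (cv2) and the standard library are available. Lean on these libraries where they do the work, as an engineer would, in place of code of your own. Each camera call takes 0.05 s, during which the arm holds its last target. There are 200 camera calls.

## Task

The short reference plate sits in the plate reader's leaning spring clip. First pull it out and press it fully home into the empty upright parking clip; then take the tall, wide sample plate from its stand and press its lower edge fully home in the reader's clip. Leave both plates released and at rest in their clips, and leave the narrow spare plate and everything else on the bench where it is.

Things in the scene. Friction and masses are not known exactly. Their poses are not given: they have to be found in the camera images.
- sample_bar (a point): Sample plate: stiff white plate 80 mm wide, 4 mm thick, 103 mm high, 70 to 120 g, grey spots in lanes, both faces alike; an aluminium grip bar 14 mm thick (x), 50 mm long (y), 16 mm high runs along its top edge. This point: centre of the bar, 95 mm above the lower edge. z up the plate, y along its width, x through its thickness. Stands upright and loose in the grey slotted stand_a.
- reference_bar (a point): Reference plate: as the sample plate (same width, thickness, bar, axes) but only 88 mm high, with three grey discs. This point: centre of its bar, 80 mm above its lower edge. Starts fully home in the reader's clip.
- spare_bar (a point): Narrow spare plate (50 mm wide, 103 mm high, bar 36 mm long), upright in a grey slotted stand of its own; to be left alone. This point is the centre of its bar, 95 mm above its lower edge.
- stand_a: Grey stand that holds the sample plate: foot 64 x 110 mm, slot 6 mm wide along its y, slot floor 8 mm and slot top 33 mm above the bench. Origin under its centre. Fixed.
- reader_slot (a point): Slot of the reader's clip, leaning 35 degrees from vertical, mouth towards the robot. Origin: middle of the slot's floor, 55 mm above the bench; z out of the mouth (a plate is pressed in along -z), y along the slot, x across it. A seated plate fills x -2 to +2 mm: fixed wall on -x, sprung jaw on +x. White scanner base 150 x 140 mm; it steps up to 50 mm high beyond the jaw.
- reader_jaw (a joint): How far the reader clip's jaw is pushed aside, m: 0 with the clip empty (gap 1.5 mm), about 0.0025 with a plate in. The spring holds with 7 N shut and 9 N on a plate; parting it takes a push of about 8 to 15 N, after which the plate drags with 5 to 9 N; friction holds it wherever it is left, so it must be pushed down to the floor.
- park_slot (a point): Slot of the empty parking clip, upright (z straight up), floor 22 mm above the bench, foot 70 x 112 mm, frame as for the reader's. Both clips alike: -x wall straight for 40 mm, then bevelled outward 5 mm up to 51 mm; jaw 70 mm long grips at 14 mm, its bevelled lip 28 mm high catches an edge up to 3.5 mm off; side cheeks 32 mm high at y +-43.5 mm.
- park_jaw (a joint): How far the parking clip's jaw is pushed aside, m, as for the reader's.
- rodstand: Fixed steel laboratory rod stand, an obstacle to be passed round: round foot 76 mm across and 14 mm thick, upright rod 12 mm thick and 420 mm high with an empty clamp that reaches 80 mm along its +x at 380 mm. Origin under the rod.
- vial_a: Amber vial, 28 mm across, 50 mm high, beside the reader; origin at the centre of its underside. Leave it.
- vial_b: Amber vial, 28 mm across, 60 mm high, beside the sample's stand; origin at the centre of its underside. Leave it.
- beaker: Glass beaker, 72 mm across, 95 mm high; origin at the centre of its underside. Leave it.
- bottle: Amber bottle, 68 mm across, 150 mm high; origin at the centre of its underside. Leave it.
- tipbox: White pipette tip box 85 x 125 x 60 mm; origin at the centre of its underside. Leave it.
- jar: Glass jar, 72 mm across, 90 mm high; origin at the centre of its underside. Leave it.
- spatula: Spatula 180 mm long lying on the bench in front of the reader, along its x axis; leave it.
Mind the look-alikes: they are no part of the job. What is shaped like the part that bears reference_bar but black or turquoise is not meant.

How it is judged:
On the way, in this order (a step that is already met when the one before it is completed fails the run):
1. the reference plate is fully home in the parking clip (z of reference_bar in the frame of park_slot between 0.076 and 0.0825 m and x of reference_bar in the frame of park_slot between -0.006 and 0.006 m and y of reference_bar in the frame of park_slot between -0.006 and 0.006 m and angle between the z axis of reference_bar and the z axis of park_slot, either way round below 0.08 rad and value of joint park_jaw above 0.0012 m), for 0.2 s.
2. the sample plate is fully home in the reader's clip (all of step 1 and z of sample_bar in the frame of reader_slot between 0.091 and 0.0975 m and x of sample_bar in the frame of reader_slot between -0.006 and 0.006 m and y of sample_bar in the frame of reader_slot between -0.006 and 0.006 m and angle between the z axis of sample_bar and the z axis of reader_slot, either way round below 0.08 rad and value of joint reader_jaw above 0.0012 m), for 0.2 s.
At the end, for the whole second after the job is handed in: Each plate home in its clip: bar centre at most 2.5 mm above its seated height (sample 95 mm over the reader slot's floor, reference 80 mm over the parking slot's), within 6 mm of the slot's middle, within 0.08 rad of its z, jaw parted over 1.2 mm, speed under 20 mm/s (all of step 2 and linear speed of each of sample, reference below 0.02 m/s); the robot touches nothing.
It fails at once if a bystander is moved more than 20 mm (distance of any of spare_bar, vial_a, vial_b, beaker, bottle, tipbox, jar, spatula from where it was at the start of the episode above 0.02 m).
It also fails if it takes over 72 s, if anything falls off the work surface, if the arm or the gripper's body presses on something with over 40 N, if the wrist force passes 120 N, or if a joint passes its speed limit or range.

## Working session

There is one attempt and no reset: what is moved stays moved. The work goes in short steps, Python scripts to look and compute and a shell command to move; the robot and the scene stay as the last step left them, time stands still between calls to the robot, and variables do not carry over. Pictures are saved under pics/ and viewed, about 8 in all and at most 12, crops included, and the job is handed in when it is done.

```bash
ls; mkdir -p pics; python3 - <<'E'
from rig import *
import cv2,numpy as np
for n in ("top","side"):
    im,d=get_image(n); np.savez(f"{n}0.npz",im=im,d=d,**{k:v for k,v in camera_params(n).items()})
    cv2.imwrite(f"pics/{n}0.png",cv2.resize(im[:,:,::-1],(800,600)))
    c=camera_params(n); print(n,c["fx"],c["cx"],c["cy"],np.round(np.linalg.inv(c["extrinsics"]),3).tolist())
print(get_state())
E
```

```text
pics
top 366.7762919873389 260.26157437050307 190.87153802096913 [[0.025, -0.991, 0.131, 0.428], [-0.999, -0.029, -0.023, 0.081], [0.027, -0.131, -0.991, 1.045], [0.0, 0.0, 0.0, 1.0]]
side 363.4043251687254 259.88129390169865 188.89024957638054 [[0.991, -0.091, 0.101, 0.48], [-0.134, -0.528, 0.839, -0.662], [-0.023, -0.845, -0.535, 0.574], [0.0, 0.0, 0.0, 1.0]]
{'time_s': 0.1, 'q': array([-1.42751904e+00,  5.28346932e-01,  1.43377499e+00, -2.43307740e-05,
        1.18141604e+00, -1.78511796e-01]), 'qvel': array([-5.51335524e-04, -3.30042074e-03, -3.41110880e-03, -5.43658218e-04,
        3.24907337e-04,  9.10202799e-05]), 'joint_efforts': array([ 4.15018339e-04, -4.43303418e+01, -1.78586322e+01, -2.02065025e-04,
        3.91752124e-03, -1.72861098e-05]), 'eef_pos': array([ 0.19759323, -0.59231115,  0.25544732]), 'tcp_rot': array([ 0.57316105,  0.413928  ,  0.57412786, -0.41294941]), 'contact_force': array([ 0.346182  , -0.23020962,  0.34186197]), 'moment': array([ 0.03119038, -0.04961134,  0.02533584]), 'grip_width': 0.08541919913261925}
```

View pics/top0.png

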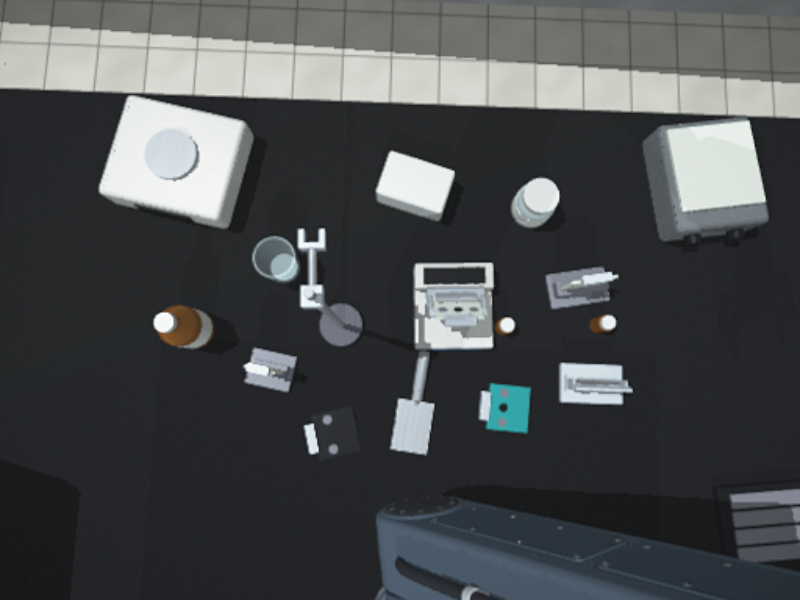

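View pics/side0.png

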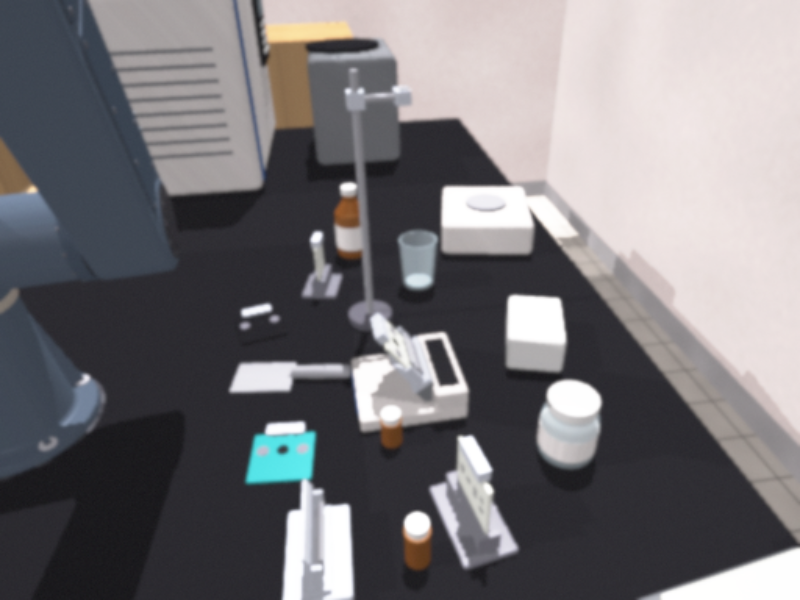

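The top view (800×600 px) shows:
- the reader at (454,305), with the short plate leaning in it
- the white parking clip at (592,383)
- the sample in its grey stand at (580,287), next to vial_b at (603,323)
- the narrow spare plate at (270,368)
- black (330,433) and turquoise (507,408) look-alikes lying flat
- the rod at (340,325), with its clamp reaching up the image

Next I'll turn these into rough positions using depth.

```bash
cat > h.py <<'E'
from rig import *
import cv2,numpy as np
from scipy.spatial.transform import Rotation as R
def cloud(d,c):
    v,u=np.mgrid[:d.shape[0],:d.shape[1]]
    P=np.stack([(u-c["cx"])/c["fx"]*d,(v-c["cy"])/c["fy"]*d,d,np.ones_like(d)],-1)
    return (P@np.linalg.inv(c["extrinsics"]).T)[...,:3]
def grab(n,f):
    s=get_state(); c=camera_params(n); im,d=get_image(n)
    np.savez(f+".npz",im=im,d=d,**c); return im,d,c,s
def load(f):
    z=np.load(f+".npz"); return z["im"],z["d"],{k:z[k] for k in("fx","fy","cx","cy","extrinsics")}
def qR(s): return R.from_quat(np.roll(s["tcp_rot"],-1))
E
python3 - <<'E'
from h import *
np.set_printoptions(precision=3,suppress=True)
im,d,c=load("top0"); P=cloud(d,c)
k=512/800
for n,(u0,v0,u1,v1) in dict(reader=(408,255,500,355),park=(550,355,640,410),stand=(540,258,625,312),spare=(240,340,302,395),rod=(290,222,365,350),vial_a=(494,314,516,336),vial_b=(590,312,618,335)).items():
    a,b,e,f=[int(x*k) for x in(u0,v0,u1,v1)]
    Q=P[b:f,a:e].reshape(-1,3); Q=Q[np.isfinite(Q).all(1)]
    print(n,"zmax",Q[:,2].max())
    for lo,hi in((.004,.03),(.03,.06),(.06,.09),(.09,.12),(.12,.16),(.3,.45)):
        q=Q[(Q[:,2]>lo)&(Q[:,2]<hi)]
        if len(q)>5:
            r=cv2.minAreaRect(q[:,:2].astype(np.float32)*1000); print("  ",lo,hi,len(q),q.mean(0),"rect",np.round(r[0]),np.round(r[1]),round(r[2]))
st=get_state();print(qR(st).as_matrix()); w=camera_params("wrist"); E=np.linalg.inv(w["extrinsics"]); 
print("cam in tool",qR(st).as_matrix().T@(E[:3,3]-st["eef_pos"]),"\n",qR(st).as_matrix().T@E[:3,:3],w["fx"])
E
```

```text
reader zmax 1.045121279966461
   0.004 0.03 1192 [ 0.514 -0.022  0.021] rect [559. -29.] [182. 168.] 2
   0.03 0.06 873 [ 0.602 -0.023  0.051] rect [569. -30.] [116. 150.] 2
   0.06 0.09 437 [ 0.561 -0.025  0.073] rect [554. -25.] [52. 98.] 2
   0.09 0.12 191 [ 0.534 -0.026  0.102] rect [533. -27.] [21. 95.] 2
   0.12 0.16 151 [ 0.518 -0.026  0.127] rect [518. -27.] [18. 49.] 2
park zmax 1.045121279966461
   0.004 0.03 834 [ 0.423 -0.275  0.015] rect [ 425. -286.] [ 95. 159.] 1
   0.03 0.06 148 [ 0.425 -0.276  0.046] rect [ 424. -277.] [16. 97.] 5
   0.06 0.09 125 [ 0.415 -0.277  0.071] rect [ 415. -278.] [98.  9.] 89
stand zmax 1.045121279966461
   0.004 0.03 584 [ 0.595 -0.254  0.009] rect [ 603. -266.] [ 97. 160.] 2
   0.03 0.06 192 [ 0.592 -0.25   0.035] rect [ 597. -257.] [26. 94.] 10
   0.06 0.09 13 [ 0.59  -0.225  0.075] rect [ 590. -228.] [20.  4.] 90
   0.09 0.12 141 [ 0.596 -0.254  0.108] rect [ 597. -256.] [14. 80.] 10
spare zmax 1.045121279966461
   0.004 0.03 460 [0.432 0.294 0.009] rect [436. 301.] [ 92. 104.] 1
   0.03 0.06 133 [0.433 0.29  0.034] rect [432. 297.] [64.
[... 427 characters left out ...]
 [ 3. 11.] 52
   0.3 0.45 509 [0.545 0.176 0.39 ] rect [549. 178.] [91. 30.] 2
vial_a zmax 0.056595237033741363
   0.004 0.03 26 [ 0.519 -0.113  0.012] rect [ 526. -120.] [36. 39.] 81
   0.03 0.06 88 [ 0.519 -0.116  0.047] rect [ 520. -118.] [25. 25.] 80
vial_b zmax 0.06539829825144594
   0.004 0.03 39 [ 0.528 -0.287  0.015] rect [ 533. -304.] [40. 50.] 2
   0.03 0.06 66 [ 0.527 -0.287  0.048] rect [ 529. -292.] [24. 28.] 89
   0.06 0.09 48 [ 0.529 -0.293  0.062] rect [ 529. -292.] [20. 22.] 0
[[-0.     0.949  0.316]
 [ 0.002  0.316 -0.949]
 [-1.     0.    -0.002]]
cam in tool [-0.118  0.075  0.001] 
 [[-0.    -0.298  0.955]
 [ 0.001 -0.955 -0.298]
 [ 1.     0.001  0.   ]] 313.67850622334083
```

```bash
python3 -m pendant '[[[3,3.7,0.6],[0,0,0.125],0],[[6,7.4,1.2],[0,0,0.25],0],[[9,11.1,1.8],[0,0,0.375],0],[[12,14.8,2.4],[0,0,0.5],0],[[15,18.5,3],[0,0,0.625],0],[[18,22.2,3.6],[0,0,0.75],0],[[21,26,4.2],[0,0,0.875],0],[[24,30,4.8],[0,0,1.0],0],[[27,33,5.4],[0,0,1.12],0],[[30,36,6],[0,0,1.25],0]]'
python3 -m pendant '[[[0,0,0],[0,0,0],0.3],[[0,0,0],[0,0,0],0.5],[[0,0,0],[0,0,0],0.5],[[0,0,0],[0,0,0],0.5],[[0,0,0],[0,0,0],0.5],[[0,0,0],[0,0,0],0.5],[[0,0,0],[0,0,0],0.5],[[0,0,0],[0,0,0],0.5],[[0,0,0],[0,0,0],0.5],[[0,0,0],[0,0,0],0.5]]'
python3 - <<'E'
from h import *
im,d,c,s=grab("wrist","w1"); print(s["q"],s["eef_pos"],qR(s).as_matrix().round(3))
cv2.imwrite("pics/w1.png",cv2.resize(im[:,:,::-1],(800,600)))
E
```

```text
time_s: 0.93
eef_pos: [0.4606, -0.2714, 0.3087]
tcp_rot: [0.707, -0.0, 0.707, 0.001]
contact_force: [-0.1, -0.7, 0.2]
grip_width: 0.0853
time_s: 1.77
eef_pos: [0.4599, -0.2739, 0.3088]
tcp_rot: [0.707, 0.002, 0.707, -0.002]
contact_force: [-0.1, 0.2, -0.5]
grip_width: 0.0425
[-7.45997787e-01  3.45196116e-01  1.59252510e+00 -2.38424765e-05
  1.20385254e+00 -7.41430729e-01] [ 0.45991881 -0.27390003  0.30878734] [[-0.     0.005  1.   ]
 [-0.     1.    -0.005]
 [-1.    -0.    -0.   ]]
```

View pics/w1.png

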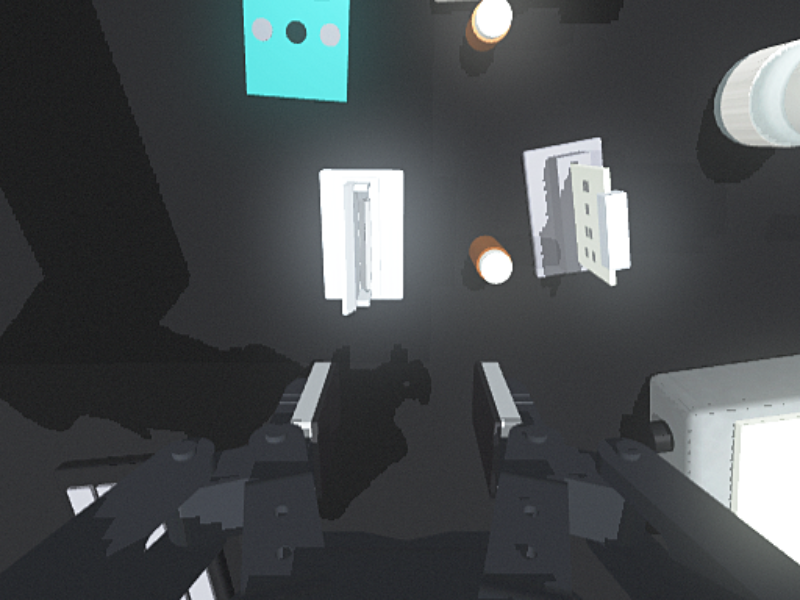

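The wrist view shows the parking clip at (362,235), with its tall wall on the left (−x) and jaw on the right. It also shows the sample plate with its bar at (617,232), vial_b at (493,264), and the turquoise decoy at (297,50). I'll measure the clip and the bar from depth.

```bash
cat >> h.py <<'E'
def slices(P,box,zs,k=0.64):
    a,b,e,f=[int(x*k) for x in box]; Q=P[b:f,a:e].reshape(-1,3)
    for lo,hi in zs:
        q=Q[(Q[:,2]>lo)&(Q[:,2]<hi)]
        if len(q)>8:
            r=cv2.minAreaRect(q[:,:2].astype(np.float32)*1000); w,h=r[1]; an=r[2] if w<h else r[2]-90
            print("  ",lo,hi,len(q),"meanz",q[:,2].mean().round(4),"centre",np.round(r[0],1),"size",np.round((min(w,h),max(w,h)),1),"long axis from y",round(an,2))
E
python3 - <<'E'
from h import *
im,d,c=load("w1"); P=cloud(d,c)
print("park");slices(P,(305,155,420,330),((.002,.01),(.01,.02),(.02,.03),(.03,.045),(.045,.055),(.055,.068),(.068,.08)))
print("samp");slices(P,(510,125,640,295),((.002,.015),(.026,.036),(.04,.09),(.1,.105),(.105,.12)))
print("bench",np.median(P[200:215,250:290,2]))
# bars' top face fit
a=P[80:190,320:410]; m=(a[...,2]>.107)&(a[...,2]<.118); q=a[m]; print("bar top",q.mean(0),q[:,2].min(),q[:,2].max())
for r in range(115,200,8):
    print(r,[ (int(u),*(P[r,u]*1000).round(0)) for u in range(214,252,4)])
E
```

```text
park
   0.002 0.01 83 meanz 0.0047 centre [ 420.8 -290.5] size [100.6 157.2] long axis from y -3.75
   0.01 0.02 2343 meanz 0.014 centre [ 421.5 -278. ] size [ 69.  110.5] long axis from y -0.34
   0.02 0.03 595 meanz 0.0228 centre [ 422.  -279.1] size [29.2 99.7] long axis from y -1.12
   0.03 0.045 260 meanz 0.0394 centre [ 421.2 -278.4] size [17.9 95.2] long axis from y -0.57
   0.045 0.055 409 meanz 0.0498 centre [ 425.2 -278.3] size [17.5 96.3] long axis from y 4.07
   0.055 0.068 304 meanz 0.0637 centre [ 421.8 -278.6] size [13.9 95.9] long axis from y 1.56
   0.068 0.08 480 meanz 0.0721 centre [ 414.4 -279.1] size [ 6.8 96.1] long axis from y -0.68
samp
   0.002 0.015 1726 meanz 0.0079 centre [ 606.2 -257. ] size [114.4 143.1] long axis from y 3.46
   0.026 0.036 931 meanz 0.0326 centre [ 596.3 -257.4] size [26.3 94.1] long axis from y 9.63
   0.04 0.09 939 meanz 0.064 centre [ 566.5 -261.5] size [63.1 80.1] long axis from y 7.64
   0.1 0.105 91 meanz 0.1025 centre [ 590.3 -256.5] size [12.4 50.3] long axis from y -4.25
   0.105 0.12 764 meanz 0.1105 centre [ 596.9 -257.2] siz
[... 6545 characters left out ...]
np.float64(446.0), np.float64(-329.0), np.float64(13.0))]
195 [(214, np.float64(394.0), np.float64(-344.0), np.float64(1.0)), (218, np.float64(399.0), np.float64(-345.0), np.float64(-0.0)), (222, np.float64(415.0), np.float64(-320.0), np.float64(73.0)), (226, np.float64(418.0), np.float64(-323.0), np.float64(65.0)), (230, np.float64(422.0), np.float64(-327.0), np.float64(53.0)), (234, np.float64(460.0), np.float64(-200.0), np.float64(427.0)), (238, np.float64(428.0), np.float64(-344.0), np.float64(1.0)), (242, np.float64(434.0), np.float64(-345.0), np.float64(-0.0)), (246, np.float64(440.0), np.float64(-345.0), np.float64(-1.0)), (250, np.float64(445.0), np.float64(-345.0), np.float64(0.0))]
```

Parking slot: centre about (0.4225, −0.278), yaw about −0.5°, with the foot measuring 69×110 as specified. Sample bar: (0.597, −0.257), top at z 0.111, yaw about +10°, size 14.6×50 as specified. Now I'll go to the reader with the tool tilted 35°.

```bash
python3 -m pendant '[[[-0.4,3,0],[0,-0.05,0],0.5],[[-0.8,6.5,-1],[0,-0.13,0],0.5],[[-1.2,10,-2],[0,-0.22,0],0.5],[[-1.6,13.5,-3],[0,-0.31,0],0.5],[[-2,17,-4],[0,-0.4,0],0.5],[[-2.4,20.5,-5],[0,-0.49,0],0.5],[[-2.6,23,-6],[0,-0.57,0],0.5],[[-2.8,24.7,-6.5],[0,-0.611,0],0.5],[[-2.8,24.7,-6.5],[0,-0.611,0],0.5],[[-2.8,24.7,-6.5],[0,-0.611,0],0.5]]'
python3 - <<'E'
from h import *
im,d,c,s=grab("wrist","w2"); print(s["q"],s["eef_pos"],qR(s).as_matrix().round(3))
cv2.imwrite("pics/w2.png",cv2.resize(im[:,:,::-1],(800,600)))
E
```

```text
time_s: 2.65
eef_pos: [0.4317, -0.026, 0.2438]
tcp_rot: [0.887, 0.001, 0.461, -0.001]
contact_force: [0.7, -0.0, 1.1]
grip_width: 0.0427
[-0.50603787  0.19988013  2.31611679  1.31817252  0.29107679 -1.72973256] [ 0.43173127 -0.02603056  0.24376886] [[ 0.574  0.003  0.819]
 [-0.001  1.    -0.004]
 [-0.819  0.002  0.574]]
```

View pics/w2.png

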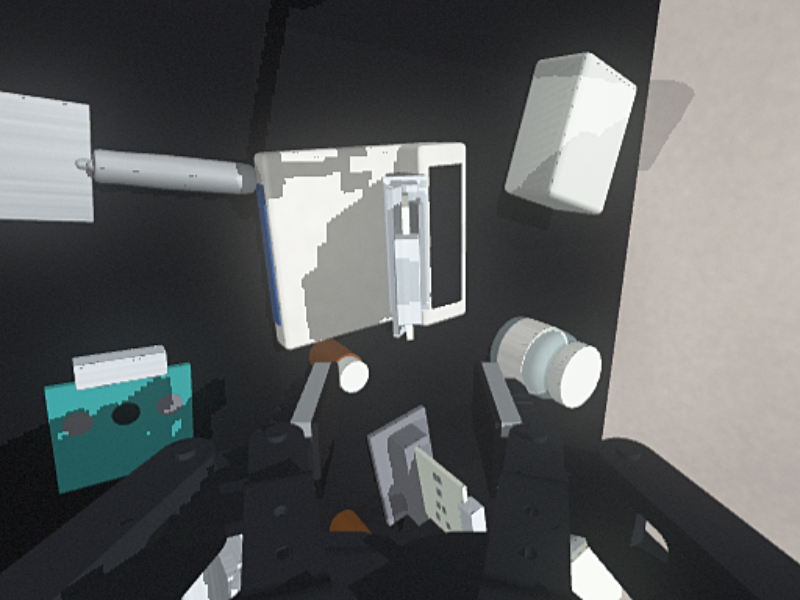

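The picture looks down the leaning clip: the bar's top face is at (408,272), the wall is left of it, and the jaw and step are right of it. I'll measure in slot axes.

```bash
python3 - <<'E'
from h import *
im,d,c=load("w2"); P=cloud(d,c)
t=np.radians(35); A=np.array([[np.cos(t),0,np.sin(t)],[0,1,0],[-np.sin(t),0,np.cos(t)]])
Q=P@A.T
O=A@np.array([.518,-.027,.1205]); print("expected bar in slot axes",O)
slices(Q-[0,0,O[2]],(370,170,445,345),[(-.052,-.045),(-.045,-.03),(-.03,-.015),(-.015,0.003),(.003,.007),(.006,.012)])
b=(Q-[0,0,O[2]])[112:220,237:285].reshape(-1,3); m=(b[:,2]>.004)&(b[:,2]<.014); q=b[m]; print(q.mean(0),np.percentile(q[:,2],[5,50,95]),np.linalg.lstsq(np.c_[q[:,:2]-q[:,:2].mean(0),np.ones(len(q))],q[:,2],rcond=None)[0])
r=cv2.minAreaRect(q[:,:2].astype(np.float32)*1000);print(r)
ctr=np.array([r[0][0]/1e3,r[0][1]/1e3,np.median(q[:,2])-.008+O[2]]); print("bar centre world",A.T@ctr,"slot floor",A.T@(ctr-[0,0,.08]))
# base plan yaw: step top z~.05
slices(P,(240,130,480,360),[(.045,.053),(.025,.045)])
E
```

```text
expected bar in slot axes [ 0.49343672 -0.027      -0.19840477]
   -0.052 -0.045 92 meanz -0.0491 centre [500.8  -6.7] size [15.9 64. ] long axis from y 18.44
   -0.045 -0.03 309 meanz -0.0331 centre [489.6 -26.8] size [13.  96.3] long axis from y 1.73
   -0.03 -0.015 233 meanz -0.0284 centre [489.9 -26.9] size [13.5 95.8] long axis from y 1.79
   -0.015 0.003 165 meanz -0.0053 centre [496.1 -26.9] size [13.2 79.8] long axis from y 6.15
   0.003 0.007 247 meanz 0.0065 centre [494.3 -27.5] size [14. 50.] long axis from y 1.99
   0.006 0.012 868 meanz 0.0075 centre [494.3 -27.4] size [13.9 49.9] long axis from y 1.93
[ 0.49430122 -0.0264392   0.007448  ] [0.00618893 0.00748194 0.00863106] [0.00490287 0.02032268 0.007448  ]
((494.3145751953125, -27.451913833618164), (13.97006893157959, 49.97627639770508), 1.9426428079605103)
bar centre world [ 0.51901624 -0.02745191  0.12057915] slot floor [ 0.56490236 -0.02745191  0.05504698]
   0.045 0.053 3059 meanz 0.0505 centre [589.2 -24.2] size [ 74.2 139. ] long axis from y 2.65
   0.025 0.045 345 meanz 0.0348 centre [571.  -36.9] size [ 66.9 180. ] long axis from y -19.55
```

Everything agrees: floor height 0.0550, bar 14×50 mm, yaw about 2.3°. Bar centre is (0.519, −0.0275, 0.1206) and slot z is (−.573, −.023, .819). Approach next.

```bash
python3 -m pendant '[[[1,0,-1.4],[0,0,0.02],0.5],[[2,-0.05,-2.8],[0,0,0.042],0.5],[[3,-0.05,-4.2],[0,0,0.042],0.5],[[4,-0.1,-5.6],[0,0,0.042],0.5],[[5,-0.1,-7],[0,0,0.042],0.5],[[5.5,-0.1,-7.7],[0,0,0.042],0.5],[[5.5,-0.1,-7.7],[0,0,0.042],0.5],[[5.5,-0.1,-7.7],[0,0,0.042],0.5],[[5.5,-0.1,-7.7],[0,0,0.042],0.5],[[5.5,-0.1,-7.7],[0,0,0.042],0.5]]'
python3 - <<'E'
from h import *
s=get_state(); r=qR(s).as_matrix(); print(s["q"].round(3),s["eef_pos"].round(4),r.round(3).tolist())
B=np.array([.519,-.0275,.1206]); print("bar in tool mm",(r.T@(B-s["eef_pos"])*1e3).round(1),"shift cm",((B-.006*r[:,0]-s["eef_pos"])*100).round(2))
E
```

```text
time_s: 3.53
eef_pos: [0.487, -0.0277, 0.1675]
tcp_rot: [0.887, -0.008, 0.461, 0.018]
contact_force: [-0.5, 0.2, -0.4]
grip_width: 0.0429
[-0.443  0.48   2.275  2.115  0.318 -2.542] [ 0.487  -0.0277  0.1675] [[0.574, -0.039, 0.818], [0.024, 0.999, 0.031], [-0.818, 0.002, 0.575]]
bar in tool mm [56.8 -1.1 -0.8] shift cm [ 2.85  0.   -4.2 ]
```

q6 is heading for its limit (−2.54, range −2.85), so I'll use the equivalent grasp with a half turn about tool x.

```bash

python3 -m pendant '[[[0,0,0],[0.071,0.003,-0.101],0.5],[[0,0,0],[0.142,0.006,-0.203],0.5],[[0,0,0],[0.214,0.009,-0.304],0.5],[[0,0,0],[0.285,0.012,-0.406],0.5],[[0,0,0],[0.356,0.015,-0.507],0.5],[[0,0,0],[0.427,0.018,-0.609],0.5],[[0,0,0],[0.498,0.021,-0.71],0.5],[[0,0,0],[0.569,0.024,-0.811],0.5],[[0,0,0],[0.641,0.027,-0.913],0.5],[[0,0,0],[0.712,0.03,-1.014],0.5]]'
python3 -m pendant '[[[0,0,0],[0.071,0.003,-0.101],0.5],[[0,0,0],[0.142,0.006,-0.203],0.5],[[0,0,0],[0.214,0.009,-0.304],0.5],[[0,0,0],[0.285,0.012,-0.406],0.5],[[0,0,0],[0.356,0.015,-0.507],0.5],[[0,0,0],[0.427,0.018,-0.609],0.5],[[0,0,0],[0.498,0.021,-0.71],0.5],[[0,0,0],[0.569,0.024,-0.811],0.5],[[0,0,0],[0.641,0.027,-0.913],0.5],[[0,0,0],[0.712,0.03,-1.014],0.5]]'
python3 -m pendant '[[[0,0,0],[0.071,0.003,-0.101],0.5],[[0,0,0],[0.142,0.006,-0.203],0.5],[[0,0,0],[0.214,0.009,-0.304],0.5],[[0,0,0],[0.285,0.012,-0.406],0.5],[[0,0,0],[0.356,0.015,-0.507],0.5],[[0,0,0],[0.379,0.016,-0.541],0.5],[[0,0,0],[0.379,0.016,-0.541],0.5],[[0,0,0],[0.379,0.016,-0.541],0.5],[[0,0,0],[0.379,0.016,-0.541],0.5],[[0,0,0],[0.379,0.016,-0.541],0.5]]'
cat > st.py <<'E'
from h import *
import sys
s=get_state(); r=qR(s).as_matrix(); print(s["q"].round(3),s["eef_pos"].round(4),r.round(3).tolist(),s["contact_force"].round(1),s["grip_width"].round(4))
if len(sys.argv)>1:
    B=np.array(eval(sys.argv[1])); print("target in tool mm",(r.T@(B-s["eef_pos"])*1e3).round(1),"shift cm",((B-.006*r[:,0]-s["eef_pos"])*100).round(2))
E
python3 st.py "[.519,-.0275,.1206]"
```

```text
time_s: 4.37
eef_pos: [0.487, -0.0277, 0.1677]
tcp_rot: [0.725, 0.511, 0.385, -0.254]
contact_force: [-0.7, -0.3, 0.6]
grip_width: 0.0429
time_s: 5.2
eef_pos: [0.487, -0.0277, 0.1677]
tcp_rot: [0.294, 0.838, 0.165, -0.429]
contact_force: [-0.8, -1.2, -0.8]
grip_width: 0.0426
time_s: 6.03
eef_pos: [0.4871, -0.0277, 0.1671]
tcp_rot: [0.009, 0.888, 0.018, -0.46]
contact_force: [0.6, 0.1, -0.1]
grip_width: 0.0428Traceback (most recent call last):
  File "st.py", line 3, in <module>
    s=get_state(); r=qR(s).as_matrix(); print(s["q"].round(3),s["eef_pos"].round(4),r.round(3).tolist(),s["contact_force"].round(1),s["grip_width"].round(4))
                                                                                                                                    ^^^^^^^^^^^^^^^^^^^^^
AttributeError: 'float' object has no attribute 'round'
```

```bash
sed -i 's/s\["grip_width"\].round(4)/round(s["grip_width"],4)/' st.py; python3 st.py "[.519,-.0275,.1206]"
python3 -m pendant '[[[0.4,0,-0.6],[0,0,0],0.5],[[0.8,0,-1.2],[0,0,0],0.5],[[1.2,0,-1.8],[0,0,0],0.5],[[1.6,0,-2.4],[0,0,0],0.5],[[2,0,-3],[0,0,0],0.5],[[2.4,0,-3.6],[0,0,0],0.5],[[2.85,0,-4.2],[0,0,0],0.5],[[2.85,0,-4.2],[0,0,0],0.5],[[2.85,0,-4.2],[0,0,0],0.5],[[2.85,0,-4.2],[0,0,0],0.5]]'
python3 st.py "[.519,-.0275,.1206]"
```

```text
[-0.443  0.483  2.276  2.131  0.322  0.581] [ 0.4871 -0.0277  0.1671] [[0.576, 0.041, -0.816], [0.023, -0.999, -0.033], [-0.817, -0.0, -0.576]] [ 0.6  0.1 -0.1] 0.0428
target in tool mm [56.4  1.1  0.7] shift cm [ 2.85  0.   -4.16]
time_s: 6.87
eef_pos: [0.5153, -0.0275, 0.1249]
tcp_rot: [0.009, 0.887, 0.018, -0.46]
contact_force: [-0.2, 0.1, -0.4]
grip_width: 0.0425
[-0.407  0.613  2.234  2.374  0.368  0.359] [ 0.5153 -0.0275  0.1249] [[0.575, 0.04, -0.817], [0.024, -0.999, -0.033], [-0.818, -0.001, -0.576]] [-0.2  0.1 -0.4] 0.0425
target in tool mm [ 5.7  0.1 -0.6] shift cm [ 0.03 -0.01  0.06]
```

Aligned within 1 mm. Now I'll close the gripper.

```bash
python3 -m pendant '[[[0,0,0],[0,0,0],0.7],[[0,0,0],[0,0,0],0.8],[[0,0,0],[0,0,0],1],[[0,0,0],[0,0,0],1],[[0,0,0],[0,0,0],1],[[0,0,0],[0,0,0],1],[[0,0,0],[0,0,0],1],[[0,0,0],[0,0,0],1],[[0,0,0],[0,0,0],1],[[0,0,0],[0,0,0],1]]'
python3 st.py "[.519,-.0275,.1206]"
```

```text
time_s: 7.7
eef_pos: [0.5157, -0.0276, 0.1255]
tcp_rot: [0.009, 0.888, 0.018, -0.46]
contact_force: [-2.4, 0.2, 5.7]
grip_width: 0.0129
[-0.407  0.613  2.233  2.375  0.369  0.358] [ 0.5157 -0.0276  0.1255] [[0.577, 0.04, -0.816], [0.024, -0.999, -0.033], [-0.816, -0.0, -0.577]] [-2.4  0.2  5.7] 0.0129
target in tool mm [5.9 0.  0.1] shift cm [-0.02 -0.    0.  ]
```

```bash
python3 -m pendant '[[[-0.3,-0.01,0.4],[0,0,0],1],[[-0.6,-0.02,0.85],[0,0,0],1],[[-1.15,-0.05,1.65],[0,0,0],1],[[-1.7,-0.07,2.45],[0,0,0],1],[[-2.3,-0.09,3.3],[0,0,0],1],[[-2.9,-0.11,4.1],[0,0,0],1],[[-3.5,-0.14,5],[0,0,0],1],[[-4.1,-0.16,5.9],[0,0,0],1],[[-4.6,-0.18,6.6],[0,0,0],1],[[-5.2,-0.2,7.4],[0,0,0],1]]'
python3 st.py
python3 - <<'E'
from h import *
im,d,c,s=grab("wrist","w3")
cv2.imwrite("pics/w3.png",im[:,:,::-1])
E
```

```text
time_s: 8.53
eef_pos: [0.4628, -0.0297, 0.199]
tcp_rot: [0.009, 0.887, 0.018, -0.461]
contact_force: [0.8, -0.3, -0.3]
grip_width: 0.0131
[-0.485  0.371  2.302  1.825  0.302  0.864] [ 0.4628 -0.0297  0.199 ] [[0.575, 0.04, -0.817], [0.023, -0.999, -0.032], [-0.818, -0.0, -0.575]] [ 0.8 -0.3 -0.3] 0.0131
```

View pics/w3.png

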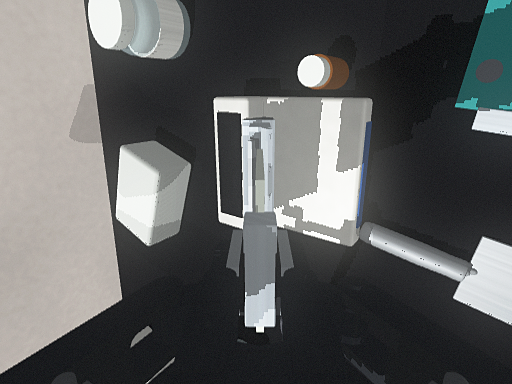

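The plate is out and in the grip: bar under the fingers at (260,265), reader empty at (258,170). I'll refine the parking wall's face from the first wrist cloud and compute the transfer.

```bash
cat > tgt.py <<'E'
from h import *
def goal(psi,tilt=0,flip=-1):
    x=np.array([np.sin(tilt)*np.cos(psi),np.sin(tilt)*np.sin(psi),-np.cos(tilt)])
    z=flip*np.array([np.cos(tilt)*np.cos(psi),np.cos(tilt)*np.sin(psi),np.sin(tilt)])
    return np.c_[x,np.cross(z,x),z]
def turn(M): return (R.from_matrix(M)*qR(get_state()).inv()).as_rotvec().round(3)
E
python3 - <<'E'
from tgt import *
np.set_printoptions(precision=4,suppress=True)
im,d,c=load("w1"); P=cloud(d,c); Q=P[100:210,190:270].reshape(-1,3)
ps=np.radians(-.5); C=np.array([.4215,-.278,0]); q=(Q-C)@np.array([[np.cos(ps),np.sin(ps),0],[-np.sin(ps),np.cos(ps),0],[0,0,1]]).T
q=q[abs(q[:,1])<.03]
for lo in np.arange(.02,.076,.004):
    m=q[(q[:,2]>=lo)&(q[:,2]<lo+.004)]
    if len(m): print(round(lo,3),len(m),(np.percentile(m[:,0],[2,25,50,75,98])*1e3).round(1))
# yaw from wall top
m=Q[(Q[:,2]>.068)&(Q[:,2]<.078)]; print(np.polyfit(m[:,1],m[:,0],1))
m=Q[(Q[:,2]>.058)&(Q[:,2]<.067)]; print(np.polyfit(m[:,1],m[:,0],1))
print("turn",turn(goal(ps)))
E
```

```text
0.02 264 [-1.4  9.9 12.1 13.8 15.3]
0.024 33 [-1.5 -1.3  8.5  8.6 12.8]
0.028 17 [-1.6 -1.5 -1.4 -1.3  8.6]
0.032 20 [-1.5 -1.5 -1.4 -1.4 -1.3]
0.036 48 [-1.6 -0.2  0.6  1.1  1.4]
0.04 71 [-1.5  1.6  2.1  2.8  3.4]
0.044 83 [-1.6  3.1  4.   4.7  9.2]
0.048 192 [-1.4  6.2  7.4  8.6  9.9]
0.052 15 [-1.5 -1.4 -1.4 -1.3  4.8]
0.056 19 [-1.5 -1.4 -1.4 -1.3 -1.2]
0.06 51 [-2.5 -2.1 -1.7 -1.4 -1.3]
0.064 106 [-4.4 -3.7 -3.2 -2.7 -1.9]
0.068 109 [-10.4  -5.9  -5.2  -4.7  -3.8]
0.072 192 [-10.3  -9.2  -7.9  -6.8  -5.6]
[0.0121 0.4177]
[0.0037 0.4201]
turn [-0.009  0.613 -0.047]
```

```bash
python3 -m pendant '[[[-0.4,-1,1],[0,0.06,-0.005],1],[[-0.9,-4,2],[-0.001,0.13,-0.01],1],[[-1.4,-7.5,2.1],[-0.002,0.2,-0.015],1],[[-1.9,-11,2.1],[-0.003,0.28,-0.02],1],[[-2.4,-14.5,2.1],[-0.005,0.36,-0.03],1],[[-2.9,-18,2.1],[-0.006,0.44,-0.035],1],[[-3.4,-21.5,2.1],[-0.008,0.53,-0.04],1],[[-3.8,-23.5,2.1],[-0.009,0.613,-0.047],1],[[-4.1,-24.9,2.1],[-0.009,0.613,-0.047],1],[[-4.1,-24.9,2.1],[-0.009,0.613,-0.047],1]]'
python3 st.py "[.4221,-.2785,.102]"
python3 -m pendant '[[[0,0,0],[0,0,0],1],[[0,0,0],[0,0,0],1],[[0,0,0],[0,0,0],1],[[0,0,0],[0,0,0],1],[[0,0,0],[0,0,0],1],[[0,0,0],[0,0,0],1],[[0,0,0],[0,0,0],1],[[0,0,0],[0,0,0],1],[[0,0,0],[0,0,0],1],[[0,0,0],[0,0,0],1]]'
python3 st.py "[.4221,-.2785,.102]"
python3 - <<'E'
from tgt import *
print(turn(goal(np.radians(-.5))))
im,d,c,s=grab("wrist","w4"); cv2.imwrite("pics/w4.png",im[:,:,::-1])
im,d,c,s=grab("side","s4"); cv2.imwrite("pics/s4.png",cv2.resize(im[220:384,120:330,::-1],(768,600)))
E
```

```text
time_s: 9.42
eef_pos: [0.4359, -0.2109, 0.2181]
tcp_rot: [-0.004, 0.72, 0.001, -0.694]
contact_force: [2.4, 1.0, -1.4]
grip_width: 0.0127
[-0.698  0.387  1.839  0.036  0.892  2.425] [ 0.4359 -0.2109  0.2181] [[0.036, -0.004, -0.999], [0.006, -1.0, 0.004], [-0.999, -0.006, -0.036]] [ 2.4  1.  -1.4] 0.0127
target in tool mm [115.1  68.3  17.7] shift cm [ -1.4   -6.76 -11.01]
time_s: 10.25
eef_pos: [0.4374, -0.2097, 0.2177]
tcp_rot: [-0.004, 0.722, 0.002, -0.692]
contact_force: [-0.1, 0.4, 0.8]
grip_width: 0.0132
[-0.697  0.387  1.841  0.043  0.886  2.421] [ 0.4374 -0.2097  0.2177] [[0.043, -0.003, -0.999], [0.007, -1.0, 0.003], [-0.999, -0.007, -0.043]] [-0.1  0.4  0.8] 0.0132
target in tool mm [114.4  69.8  20.1] shift cm [ -1.56  -6.89 -10.97]
[-0.007  0.043 -0.006]
```

View pics/w4.png

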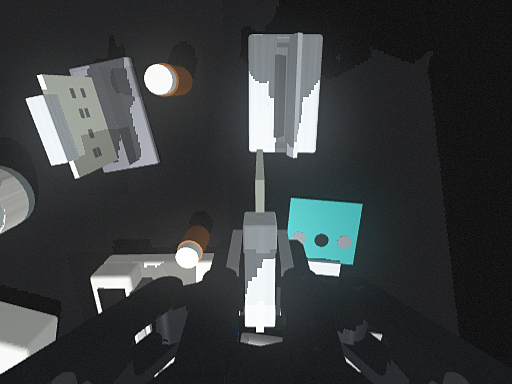

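View pics/s4.png

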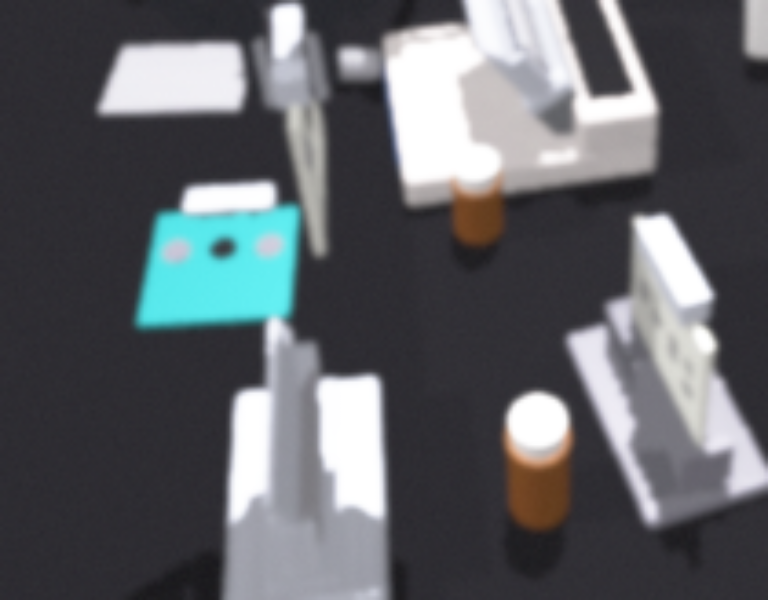

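The view shows the plate hanging in the grip with its edge at (260,180), and the parking clip at (286,95) not yet reached because joint speed limited the move. I'll finish the move, and check the plate's tilt in the hand from depth.

```bash
python3 -m pendant '[[[-0.2,-1,0.1],[-0.001,0.01,-0.001],1],[[-0.5,-2,0.1],[-0.003,0.02,-0.003],1],[[-0.8,-3.2,0.2],[-0.005,0.03,-0.004],1],[[-1.1,-4.4,0.2],[-0.007,0.043,-0.006],1],[[-1.4,-5.6,0.2],[-0.007,0.043,-0.006],1],[[-1.56,-6.5,0.2],[-0.007,0.043,-0.006],1],[[-1.56,-6.89,0.2],[-0.007,0.043,-0.006],1],[[-1.56,-6.89,0.2],[-0.007,0.043,-0.006],1],[[-1.56,-6.89,0.2],[-0.007,0.043,-0.006],1],[[-1.56,-6.89,0.2],[-0.007,0.043,-0.006],1]]'
python3 st.py "[.4221,-.2785,.102]"
cat > plate.py <<'E'
# plate and bar points in tool frame (mm) from a wrist image
from tgt import *
import sys
im,d,c,s=grab("wrist",sys.argv[1]); P=cloud(d,c); r=qR(s).as_matrix(); L=float(sys.argv[2]) # L: lower edge below grasp, m
T=((P-s["eef_pos"])@r).reshape(-1,3)*1e3
T=T[(abs(T[:,2])<12)&(abs(T[:,1])<50)]
for lo in range(-6,int(L*1e3)+20,8):
    m=T[(T[:,0]>=lo)&(T[:,0]<lo+8)]
    if len(m)>4: print(lo,len(m),"z",np.percentile(m[:,2],[3,50,97]).round(1),"y",np.percentile(m[:,1],[2,98]).round(1),"xmax",m[:,0].max().round(1))
E
python3 plate.py w5 .08; python3 -c "
from tgt import *; print(turn(goal(np.radians(-.5))))"
```

```text
time_s: 11.18
eef_pos: [0.4215, -0.2781, 0.2195]
tcp_rot: [0.004, -0.707, 0.003, 0.707]
contact_force: [0.4, 0.1, -0.3]
grip_width: 0.0132
[-8.050e-01  4.200e-01  1.769e+00  1.000e-03  9.540e-01  2.345e+00] [ 0.4215 -0.2781  0.2195] [[-0.0, -0.009, -1.0], [0.001, -1.0, 0.009], [-1.0, -0.001, 0.0]] [ 0.4  0.1 -0.3] 0.0132
target in tool mm [117.5   0.5  -0.6] shift cm [  0.06  -0.04 -11.15]
-6 3605 z [-7.2  0.2  7.4] y [-22.3  25.5] xmax 2.0
2 405 z [-11.4  -0.2  11.4] y [12.4 25.9] xmax 9.9
10 617 z [-10.8   0.2  10.9] y [-38.5  40.6] xmax 17.9
18 80 z [-11.6  -0.1  11.2] y [12.3 40.7] xmax 25.7
26 41 z [-1.3  0.6  2.7] y [22.1 40.9] xmax 34.0
34 29 z [-1.4  0.7  2.3] y [31.8 40.8] xmax 41.5
42 24 z [-1.5  0.1  2.3] y [40.3 40.8] xmax 50.0
50 22 z [-1.5  0.1  1.8] y [40.3 40.9] xmax 57.9
58 19 z [-1.6  0.1  1.9] y [40.4 40.8] xmax 65.0
66 21 z [-1.7  0.1  2. ] y [40.3 40.8] xmax 73.7
74 12 z [-1.2  0.4  2. ] y [40.4 40.7] xmax 80.4
82 6 z [-1.1  0.4  2. ] y [40.5 40.7] xmax 84.3
[-0.001 -0.     0.   ]
```

```bash
python3 -m pendant '[[[0.03,0,-1],[0,0,0],1],[[0.08,0.03,-2],[0,0,0],1],[[0.08,0.03,-3],[0,0,0],1],[[0.08,0.03,-4],[0,0,0],1],[[0.08,0.03,-5],[0,0,0],1],[[0.08,0.03,-6],[0,0,0],1],[[0.08,0.03,-7],[0,0,0],1],[[0.08,0.03,-7.5],[0,0,0],1],[[0.08,0.03,-7.5],[0,0,0],1],[[0.08,0.03,-7.5],[0,0,0],1]]'
python3 st.py "[.4221,-.2785,.102]"
```

```text
time_s: 12.07
eef_pos: [0.4225, -0.2783, 0.1442]
tcp_rot: [0.004, -0.707, 0.003, 0.707]
contact_force: [-0.6, -0.6, 0.3]
grip_width: 0.0129
[-0.804  0.544  1.831  0.     0.767  2.347] [ 0.4225 -0.2783  0.1442] [[-0.001, -0.009, -1.0], [0.001, -1.0, 0.009], [-1.0, -0.001, 0.001]] [-0.6 -0.6  0.3] 0.0129
target in tool mm [42.2  0.3  0.4] shift cm [-0.04 -0.02 -3.62]
```

```bash
python3 -m pendant '[[[0,0,-0.3],[0,0,0],1],[[0,0,-0.6],[0,0,0],1],[[0,0,-0.9],[0,0,0],1],[[0,0,-1.2],[0,0,0],1],[[0,0,-1.5],[0,0,0],1],[[0,0,-1.8],[0,0,0],1],[[0,0,-2.1],[0,0,0],1],[[0,0,-2.4],[0,0,0],1],[[0,0,-2.7],[0,0,0],1],[[0,0,-2.7],[0,0,0],1]]'
python3 st.py "[.4221,-.2785,.102]"
```

```text
time_s: 12.9
eef_pos: [0.4226, -0.2788, 0.118]
tcp_rot: [-0.003, 0.707, -0.003, -0.707]
contact_force: [-1.4, -0.1, 3.1]
grip_width: 0.0131
[-0.804  0.591  1.848 -0.     0.702  2.347] [ 0.4226 -0.2788  0.118 ] [[0.0, -0.009, -1.0], [-0.001, -1.0, 0.009], [-1.0, 0.001, -0.0]] [-1.4 -0.1  3.1] 0.0131
target in tool mm [16.  -0.3  0.5] shift cm [-0.05  0.03 -1.  ]
```

```bash
python3 -m pendant '[[[0,0,-0.2],[0,0,0],1],[[0,0,-0.4],[0,0,0],1],[[0,0,-0.6],[0,0,0],1],[[0,0,-0.8],[0,0,0],1],[[0,0,-0.9],[0,0,0],1],[[0,0,-1],[0,0,0],1],[[0,0,-1.05],[0,0,0],1],[[0,0,-1.1],[0,0,0],1],[[0,0,-1.15],[0,0,0],1],[[0,0,-1.15],[0,0,0],1]]'
python3 st.py "[.4221,-.2785,.102]"
```

```text
time_s: 13.73
eef_pos: [0.4227, -0.2789, 0.1082]
tcp_rot: [-0.003, 0.707, -0.004, -0.707]
contact_force: [-2.5, 1.5, 16.2]
grip_width: 0.0131
[-0.804  0.609  1.853 -0.     0.677  2.347] [ 0.4227 -0.2789  0.1082] [[0.001, -0.009, -1.0], [-0.001, -1.0, 0.009], [-1.0, 0.001, -0.001]] [-2.5  1.5 16.2] 0.0131
target in tool mm [ 6.2 -0.4  0.6] shift cm [-0.06  0.04 -0.02]
```

```bash
python3 -m pendant '[[[0,0,-0.05],[0,0,0],1],[[0,0,-0.1],[0,0,0],1],[[0,0,-0.15],[0,0,0],1],[[0,0,-0.2],[0,0,0],1],[[0,0,-0.2],[0,0,0],1],[[0,0,-0.2],[0,0,0],1],[[0,0,-0.2],[0,0,0],1],[[0,0,-0.2],[0,0,0],1],[[0,0,-0.2],[0,0,0],1],[[0,0,-0.2],[0,0,0],1]]'
python3 st.py "[.4221,-.2785,.102]"
```

```text
time_s: 14.57
eef_pos: [0.4229, -0.2789, 0.1081]
tcp_rot: [-0.002, 0.708, -0.004, -0.706]
contact_force: [-4.3, 4.4, 33.3]
grip_width: 0.0133
[-0.804  0.609  1.854 -0.     0.675  2.347] [ 0.4229 -0.2789  0.1081] [[0.002, -0.009, -1.0], [-0.002, -1.0, 0.009], [-1.0, 0.002, -0.002]] [-4.3  4.4 33.3] 0.0133
target in tool mm [ 6.1 -0.4  0.8] shift cm [-0.08  0.04 -0.01]
```

It is on a hard stop exactly at the expected seated height (0.108). I'll ease the load, release and retreat.

```bash
python3 -m pendant '[[[-0.05,0,0.2],[0,0,0],1],[[-0.05,0,0.2],[0,0,0],0.6],[[-0.05,0,0.2],[0,0,0],0.5],[[-0.05,0,0.2],[0,0,0],0.5],[[-0.05,0,0.2],[0,0,0],0.5],[[-0.05,0,0.2],[0,0,0],0.5],[[-0.05,0,1.2],[0,0,0],0.5],[[-0.05,0,3],[0,0,0],0.5],[[-0.05,0,6],[0,0,0],0.5],[[-0.05,0,9],[0,0,0],0.5]]'
python3 st.py "[.5968,-.2572,.103]"
python3 - <<'E'
from tgt import *
im,d,c,s=grab("wrist","w6"); P=cloud(d,c)
Q=P.reshape(-1,3); 
for n,b in (("ref",(.36,.48,-.34,-.22,.09,.125)),("samp",(.54,.66,-.32,-.2,.104,.125))):
    m=Q[(Q[:,0]>b[0])&(Q[:,0]<b[1])&(Q[:,1]>b[2])&(Q[:,1]<b[3])&(Q[:,2]>b[4])&(Q[:,2]<b[5])]
    if len(m)>20: print(n,len(m),np.median(m[:,2]),cv2.minAreaRect(m[:,:2].astype(np.float32)*1000))
print(turn(goal(np.radians(10.2))))
cv2.imwrite("pics/w6.png",im[:,:,::-1])
E
```

```text
time_s: 15.4
eef_pos: [0.4215, -0.2778, 0.1947]
tcp_rot: [0.004, -0.706, 0.002, 0.708]
contact_force: [0.6, -0.7, -0.8]
grip_width: 0.0428
[-0.805  0.459  1.792  0.     0.894  2.346] [ 0.4215 -0.2778  0.1947] [[-0.002, -0.009, -1.0], [0.002, -1.0, 0.009], [-1.0, -0.002, 0.002]] [ 0.6 -0.7 -0.8] 0.0428
target in tool mm [  91.4  -22.  -175.3] shift cm [17.53  2.06 -8.57]
ref 1635 0.11005007006257886 ((421.9977111816406, -279.736572265625), (79.68524932861328, 13.826530456542969), 89.23990631103516)
samp 1566 0.11061319283691416 ((596.6978759765625, -257.93646240234375), (15.735828399658203, 50.02047348022461), 10.352865219116211)
[0.006 0.007 0.187]
```

The reference bar top reads 0.110, which is the fully home height, with its centre 0.1 mm from the slot in x. Now to the sample.

```bash
python3 -m pendant '[[[2,0.2,0.5],[0,0,0.03],0.5],[[4.5,0.5,0.5],[0,0,0.06],0.5],[[7,0.8,0.5],[0.002,0.002,0.09],0.5],[[9.5,1.1,0.5],[0.003,0.003,0.12],0.5],[[12,1.4,0.5],[0.004,0.004,0.15],0.5],[[14.5,1.7,0.5],[0.006,0.007,0.187],0.5],[[16.5,1.9,0.5],[0.006,0.007,0.187],0.5],[[17.5,2.03,0.5],[0.006,0.007,0.187],0.5],[[17.5,2.03,0.5],[0.006,0.007,0.187],0.5],[[17.5,2.03,0.5],[0.006,0.007,0.187],0.5]]'
python3 st.py "[.5968,-.2575,.103]"
python3 - <<'E'
from tgt import *
im,d,c,s=grab("wrist","w7"); P=cloud(d,c); Q=P.reshape(-1,3)
m=Q[(Q[:,0]>.54)&(Q[:,0]<.66)&(Q[:,1]>-.32)&(Q[:,1]<-.2)&(Q[:,2]>.104)&(Q[:,2]<.125)]; print(len(m),np.median(m[:,2]),cv2.minAreaRect(m[:,:2].astype(np.float32)*1000))
cv2.imwrite("pics/w7.png",im[:,:,::-1]); print(turn(goal(np.radians(10.3))))
E
```

```text
time_s: 16.28
eef_pos: [0.5964, -0.2577, 0.1989]
tcp_rot: [-0.061, -0.701, -0.065, 0.707]
contact_force: [0.3, -0.3, -0.0]
grip_width: 0.0426
[-0.58   0.628  1.413  0.     1.111  2.383] [ 0.5964 -0.2577  0.1989] [[-0.009, 0.177, -0.984], [0.006, -0.984, -0.178], [-1.0, -0.008, 0.008]] [ 0.3 -0.3 -0. ] 0.0426
target in tool mm [95.9  0.6 -1.2] shift cm [ 0.05  0.02 -8.99]
1380 0.11109830063060502 ((597.3960571289062, -258.38818359375), (13.994863510131836, 49.75556945800781), 10.335796356201172)
[-0.006 -0.009  0.002]
```

View pics/w7.png

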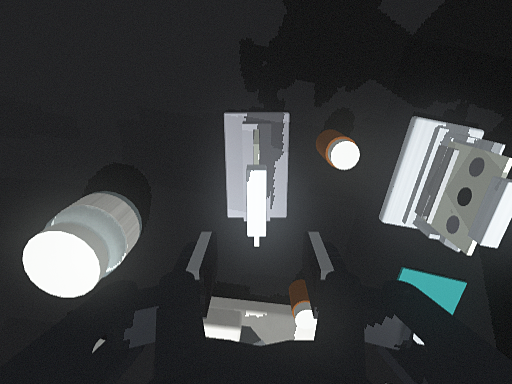

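The view shows the sample bar at (257,205), centred between the finger pads. It is the tall, wide white plate in the grey stand by vial_b at (344,153). The reference plate with three discs sits in the parking clip at (465,195). I'll descend and grip.

```bash
python3 -m pendant '[[[0.08,-0.03,-1],[-0.003,-0.004,0],0.5],[[0.08,-0.03,-2.2],[-0.006,-0.009,0.002],0.5],[[0.08,-0.03,-3.4],[-0.006,-0.009,0.002],0.5],[[0.08,-0.03,-4.6],[-0.006,-0.009,0.002],0.5],[[0.08,-0.03,-5.8],[-0.006,-0.009,0.002],0.5],[[0.08,-0.03,-7],[-0.006,-0.009,0.002],0.5],[[0.08,-0.03,-8.2],[-0.006,-0.009,0.002],0.5],[[0.08,-0.03,-9],[-0.006,-0.009,0.002],0.5],[[0.08,-0.03,-9],[-0.006,-0.009,0.002],0.5],[[0.08,-0.03,-9],[-0.006,-0.009,0.002],0.5]]'
python3 -m pendant '[[[0,0,0],[0,0,0],0.7],[[0,0,0],[0,0,0],0.8],[[0,0,0],[0,0,0],1],[[0,0,0],[0,0,0],1],[[0,0,0],[0,0,0],1],[[0,0,0],[0,0,0],1],[[0,0,0],[0,0,0],1],[[0,0,0],[0,0,0],1],[[0,0,0],[0,0,0],1],[[0,0,0],[0,0,0],1]]'
python3 st.py "[.5972,-.258,.103]"
```

```text
time_s: 17.17
eef_pos: [0.5977, -0.2582, 0.1084]
tcp_rot: [0.063, 0.704, 0.064, -0.704]
contact_force: [0.3, 0.7, -0.3]
grip_width: 0.0428
time_s: 18.0
eef_pos: [0.5985, -0.2587, 0.1101]
tcp_rot: [0.064, 0.705, 0.063, -0.703]
contact_force: [-0.4, 0.0, 5.6]
grip_width: 0.0127
[-5.790e-01  7.410e-01  1.474e+00  1.000e-03  9.230e-01  2.382e+00] [ 0.5985 -0.2587  0.1101] [[0.003, 0.179, -0.984], [-0.001, -0.984, -0.179], [-1.0, 0.002, -0.003]] [-0.4  0.   5.6] 0.0127
target in tool mm [ 7.1 -1.   1.2] shift cm [-0.13  0.07 -0.11]
```

```bash
python3 -m pendant '[[[0,0,0.5],[0,0,0],1],[[0,0,1.2],[0,0,0],1],[[0,0,2.4],[0,0,0],1],[[0,0,3.6],[0,0,0],1],[[0,0,5],[0,0,0],1],[[0,0,7],[0,0,0],1],[[0,0,9],[0,0,0],1],[[0,0,11],[0,0,0],1],[[-1,0,13],[0,0,0],1],[[-3,0,14.5],[0,0,0],1]]'
python3 st.py; python3 plate.py w8 .096; python3 - <<'E'
from tgt import *
p=get_state()["eef_pos"]; G=goal(.040,np.radians(35)); z=-G[:,0]; F=np.array([.5649,-.0256,.0550])
print("turn",turn(G)); 
for h in (.095,.155,.175): print(h,"bar",F+h*z,"shift cm",((F+(h+.0065)*z-p)*100).round(2))
E
```

```text
time_s: 18.83
eef_pos: [0.5697, -0.2589, 0.2573]
tcp_rot: [0.065, 0.706, 0.063, -0.702]
contact_force: [0.3, -0.1, -0.8]
grip_width: 0.0127
[-6.050e-01  5.250e-01  1.435e+00  1.000e-03  1.175e+00  2.355e+00] [ 0.5697 -0.2589  0.2573] [[0.006, 0.18, -0.984], [-0.003, -0.984, -0.18], [-1.0, 0.004, -0.006]] [ 0.3 -0.1 -0.8] 0.0127
-6 3551 z [-7.6  0.6  7.8] y [-24.2  23.9] xmax 2.0
2 419 z [-11.4  -0.3  11.2] y [12.2 24.4] xmax 10.0
10 584 z [-10.7   0.9  10.9] y [-40.   39.1] xmax 18.0
18 76 z [-11.8   1.   11.4] y [12.3 39.2] xmax 25.7
26 36 z [-1.   0.5  2.4] y [38.5 39.3] xmax 33.9
34 29 z [-1.   1.   2.5] y [38.7 39.2] xmax 41.8
42 26 z [-0.7  1.   2.6] y [38.8 39.3] xmax 49.8
50 21 z [-0.7  1.   2.7] y [38.8 39.2] xmax 57.4
58 19 z [-0.7  1.1  2.8] y [38.7 39.1] xmax 65.9
66 18 z [-0.8  1.1  2.9] y [38.7 39.3] xmax 72.0
74 18 z [-0.8  1.1  2.7] y [38.7 39.2] xmax 81.9
82 13 z [-0.9  0.4  2.4] y [38.7 39.1] xmax 89.3
90 12 z [-0.9  0.8  2.5] y [38.8 39. ] xmax 96.8
98 6 z [-0.9  0.8  2.4] y [38.7 39.1] xmax 100.8
turn [ 0.071 -0.605 -0.135]
0.095 bar [ 0.51045382 -0.02777901  0.13281944] shift cm [ -5.89  23.09 -12.16]
0.155 bar [ 0.47606677 -0.02915523  0.18196857] shift cm [-9.33 22.95 -7.24]
0.175 bar [ 0.46460441 -0.02961396  0.19835161] shift cm [-10.47  22.91  -5.6 ]
```

```bash
python3 -m pendant '[[[-2,0.5,0],[0.005,-0.03,-0.01],1],[[-4,1.5,0],[0.01,-0.06,-0.015],1],[[-6,3,0],[0.014,-0.11,-0.025],1],[[-8,5,0],[0.02,-0.17,-0.04],1],[[-9.5,7,0],[0.027,-0.23,-0.05],1],[[-10.5,9,0],[0.034,-0.29,-0.065],1],[[-10.5,11,0],[0.041,-0.35,-0.08],1],[[-10.5,13,0],[0.048,-0.41,-0.09],1],[[-10.5,15,-0.5],[0.055,-0.47,-0.1],1],[[-10.5,17,-1],[0.06,-0.52,-0.115],1]]'
python3 st.py; cat > rd.py <<'E'
from tgt import *
import sys
s=get_state();p=s["eef_pos"]; G=goal(.040,np.radians(35)); z=-G[:,0]; F=np.array([.5649,-.0256,.0550])+.0007*(-G[:,2])+np.array([0,-.0008,0])
print("turn",turn(G),"seat h now mm",((p-F)@z*1e3-7).round(1),"off slot x,y mm",((p-F)@-G[:,2]*1e3).round(1),((p-F)@-G[:,1]*1e3).round(1))
for h in map(float,sys.argv[1:]): print(h,"shift cm",((F+(h+.007)*z-p)*100).round(2))
E
python3 rd.py .175 .155
```

```text
time_s: 19.72
eef_pos: [0.4625, -0.0878, 0.2453]
tcp_rot: [0.017, 0.867, 0.025, -0.498]
contact_force: [0.2, 0.8, -1.3]
grip_width: 0.0132
[-0.617  0.239  2.159  0.817  0.442  1.767] [ 0.4625 -0.0878  0.2453] [[0.504, 0.06, -0.862], [0.026, -0.998, -0.054], [-0.863, 0.005, -0.504]] [ 0.2  0.8 -1.3] 0.0132
turn [ 0.009 -0.082 -0.02 ] seat h now mm 209.0 off slot x,y mm 22.7 -57.3
0.175 shift cm [-0.14  5.72 -4.08]
0.155 shift cm [ 1.01  5.77 -5.72]
```

```bash
python3 -m pendant '[[[-0.1,1,0],[0.002,-0.02,-0.005],1],[[-0.14,2,0],[0.004,-0.04,-0.01],1],[[-0.14,3,-0.5],[0.006,-0.06,-0.015],1],[[-0.14,4,-1.2],[0.009,-0.082,-0.02],1],[[-0.14,5,-2],[0.009,-0.082,-0.02],1],[[-0.14,5.7,-3],[0.009,-0.082,-0.02],1],[[-0.14,5.72,-4],[0.009,-0.082,-0.02],1],[[-0.14,5.72,-4.08],[0.009,-0.082,-0.02],1],[[-0.14,5.72,-4.08],[0.009,-0.082,-0.02],1],[[-0.14,5.72,-4.08],[0.009,-0.082,-0.02],1]]'
python3 st.py; python3 rd.py .175 .135 .095
python3 - <<'E'
from tgt import *
im,d,c,s=grab("wrist","w9"); cv2.imwrite("pics/w9.png",cv2.resize(im[60:300,120:420,::-1],(750,600)))
E
```

```text
time_s: 20.55
eef_pos: [0.462, -0.0314, 0.204]
tcp_rot: [0.009, 0.886, 0.018, -0.463]
contact_force: [0.5, 0.6, -0.1]
grip_width: 0.013
[-0.49   0.353  2.295  1.723  0.298  0.962] [ 0.462  -0.0314  0.204 ] [[0.571, 0.041, -0.82], [0.024, -0.999, -0.033], [-0.82, -0.001, -0.572]] [ 0.5  0.6 -0.1] 0.013
turn [-0.001 -0.002 -0.001] seat h now mm 174.2 off slot x,y mm 0.4 -0.9
0.175 shift cm [-0.09  0.09  0.04]
0.135 shift cm [ 2.2   0.18 -3.23]
0.095 shift cm [ 4.5   0.27 -6.51]
```

View pics/w9.png

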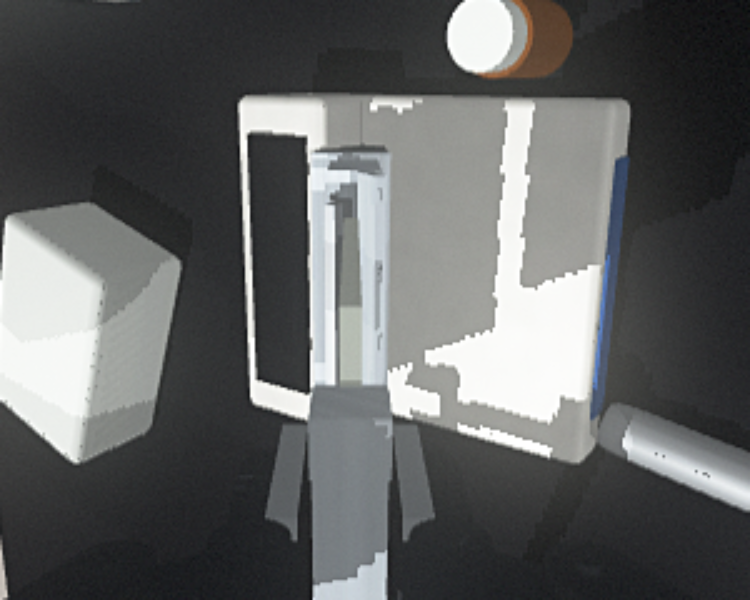

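The plate's edge at (350,300) lines up over the slot between the wall (right) and the jaw (left). Advancing.

```bash
python3 -m pendant '[[[0.2,0.09,-0.4],[0,-0.002,0],1],[[0.5,0.1,-0.8],[0,-0.002,0],1],[[0.8,0.12,-1.2],[0,-0.002,0],1],[[1.1,0.13,-1.6],[0,-0.002,0],1],[[1.35,0.14,-2],[0,-0.002,0],1],[[1.6,0.15,-2.4],[0,-0.002,0],1],[[1.9,0.17,-2.8],[0,-0.002,0],1],[[2.2,0.18,-3.23],[0,-0.002,0],1],[[2.2,0.18,-3.23],[0,-0.002,0],1],[[2.2,0.18,-3.23],[0,-0.002,0],1]]'
python3 st.py; python3 rd.py .135 .105 .095
```

```text
time_s: 21.43
eef_pos: [0.484, -0.0297, 0.1716]
tcp_rot: [0.009, 0.887, 0.018, -0.462]
contact_force: [0.4, 0.3, -0.7]
grip_width: 0.0127
[-0.452  0.466  2.277  2.066  0.314  0.64 ] [ 0.484  -0.0297  0.1716] [[0.573, 0.041, -0.819], [0.024, -0.999, -0.033], [-0.819, -0.001, -0.573]] [ 0.4  0.3 -0.7] 0.0127
turn [-0.001 -0.    -0.001] seat h now mm 134.9 off slot x,y mm -0.1 -0.1
0.135 shift cm [0.01 0.01 0.01]
0.105 shift cm [ 1.72  0.08 -2.44]
0.095 shift cm [ 2.3   0.1  -3.26]
```

```bash
python3 -m pendant '[[[0.2,0.01,-0.28],[0,0,0],1],[[0.4,0.02,-0.56],[0,0,0],1],[[0.6,0.03,-0.84],[0,0,0],1],[[0.8,0.04,-1.12],[0,0,0],1],[[1,0.05,-1.4],[0,0,0],1],[[1.2,0.06,-1.7],[0,0,0],1],[[1.4,0.07,-2],[0,0,0],1],[[1.6,0.08,-2.25],[0,0,0],1],[[1.72,0.08,-2.44],[0,0,0],1],[[1.72,0.08,-2.44],[0,0,0],1]]'
python3 st.py; python3 rd.py .095 .093
```

```text
time_s: 22.27
eef_pos: [0.501, -0.0282, 0.147]
tcp_rot: [0.009, 0.887, 0.019, -0.462]
contact_force: [-0.9, -0.1, 5.0]
grip_width: 0.0132
[-0.427  0.546  2.254  2.245  0.339  0.477] [ 0.501  -0.0282  0.147 ] [[0.573, 0.041, -0.818], [0.025, -0.999, -0.033], [-0.819, -0.002, -0.574]] [-0.9 -0.1  5. ] 0.0132
turn [-0.002  0.    -0.001] seat h now mm 105.0 off slot x,y mm -0.3 0.8
0.095 shift cm [ 0.6  -0.05 -0.8 ]
0.093 shift cm [ 0.71 -0.05 -0.97]
```

```bash
python3 -m pendant '[[[0.12,0,-0.17],[0,0,0],1],[[0.24,0,-0.34],[0,0,0],1],[[0.36,-0.01,-0.5],[0,0,0],1],[[0.46,-0.02,-0.65],[0,0,0],1],[[0.56,-0.02,-0.8],[0,0,0],1],[[0.62,-0.02,-0.88],[0,0,0],1],[[0.68,-0.02,-0.96],[0,0,0],1],[[0.72,-0.02,-1.02],[0,0,0],1],[[0.72,-0.02,-1.02],[0,0,0],1],[[0.72,-0.02,-1.02],[0,0,0],1]]'
python3 st.py; python3 rd.py .095 .093
```

```text
time_s: 23.1
eef_pos: [0.5069, -0.0279, 0.1385]
tcp_rot: [0.009, 0.887, 0.018, -0.461]
contact_force: [-12.9, -0.6, 24.1]
grip_width: 0.0129
[-0.419  0.573  2.246  2.3    0.351  0.427] [ 0.5069 -0.0279  0.1385] [[0.575, 0.041, -0.817], [0.025, -0.999, -0.032], [-0.818, -0.002, -0.575]] [-12.9  -0.6  24.1] 0.0129
turn [-0.002  0.002 -0.001] seat h now mm 94.7 off slot x,y mm -0.4 0.8
0.095 shift cm [ 0.02 -0.08  0.05]
0.093 shift cm [ 0.13 -0.08 -0.12]
```

Height is 94.7 mm at 27 N, so it looks seated. I'll press 2 mm more to confirm a hard stop.

```bash
python3 -m pendant '[[[0.03,0,-0.04],[0,0,0],1],[[0.06,0,-0.08],[0,0,0],1],[[0.09,0,-0.12],[0,0,0],1],[[0.12,0,-0.16],[0,0,0],1],[[0.12,0,-0.16],[0,0,0],1],[[0.12,0,-0.16],[0,0,0],1],[[0.12,0,-0.16],[0,0,0],1],[[0.12,0,-0.16],[0,0,0],1],[[0.12,0,-0.16],[0,0,0],1],[[0.12,0,-0.16],[0,0,0],1]]'
python3 st.py; python3 rd.py .095
```

```text
time_s: 23.93
eef_pos: [0.5069, -0.0278, 0.1384]
tcp_rot: [0.008, 0.888, 0.018, -0.46]
contact_force: [-22.6, -4.3, 43.7]
grip_width: 0.0127
[-0.418  0.573  2.248  2.308  0.353  0.42 ] [ 0.5069 -0.0278  0.1384] [[0.576, 0.039, -0.817], [0.024, -0.999, -0.031], [-0.817, -0.002, -0.576]] [-22.6  -4.3  43.7] 0.0127
turn [-0.002  0.003  0.001] seat h now mm 94.6 off slot x,y mm -0.5 0.9
0.095 shift cm [ 0.02 -0.09  0.06]
```

Hard stop at the floor. I'll ease off, release and retreat along the slot axis.

```bash
python3 -m pendant '[[[-0.1,0,0.14],[0,0,0],1],[[-0.12,0,0.18],[0,0,0],0.8],[[-0.12,0,0.18],[0,0,0],0.6],[[-0.12,0,0.18],[0,0,0],0.5],[[-0.12,0,0.18],[0,0,0],0.5],[[-0.12,0,0.18],[0,0,0],0.5],[[-0.7,-0.03,1],[0,0,0],0.5],[[-1.9,-0.08,2.7],[0,0,0],0.5],[[-3.6,-0.14,5.1],[0,0,0],0.5],[[-5.2,-0.2,7.4],[0,0,0],0.5]]'
python3 -m pendant '[[[-0.6,0,0.8],[0,0,0],0.5],[[-0.6,0,0.8],[0,0,0],0.5],[[-0.6,0,0.8],[0,0,0],0.5],[[-0.6,0,0.8],[0,0,0],0.5],[[-0.6,0,0.8],[0,0,0],0.5],[[-0.6,0,0.8],[0,0,0],0.5],[[-0.6,0,0.8],[0,0,0],0.5],[[-0.6,0,0.8],[0,0,0],0.5],[[-0.6,0,0.8],[0,0,0],0.5],[[-0.6,0,0.8],[0,0,0],0.5]]'
python3 st.py
python3 - <<'E'
from tgt import *
im,d,c,s=grab("wrist","w10"); P=cloud(d,c); G=goal(.040,np.radians(35)); A=np.c_[-G[:,2],-G[:,1],-G[:,0]]
Q=((P-[.5649,-.0256,.0550])@A).reshape(-1,3)
m=Q[(abs(Q[:,0])<.015)&(abs(Q[:,1])<.04)&(Q[:,2]>.096)&(Q[:,2]<.112)]; print(len(m),"bar centre h",np.median(m[:,2])-.008,cv2.minAreaRect(m[:,:2].astype(np.float32)*1000))
cv2.imwrite("pics/w10.png",im[:,:,::-1])
im,d,c,s=grab("side","s10"); cv2.imwrite("pics/s10.png",cv2.resize(im[::,:,::-1],(800,600)))
im,d,c,s=grab("top","t10"); P=cloud(d,c).reshape(-1,3)
m=P[(abs(P[:,0]-.422)<.05)&(abs(P[:,1]+.278)<.04)&(P[:,2]>.1)&(P[:,2]<.125)]; print("ref",len(m),m.mean(0) if len(m) else 0)
E
```

```text
time_s: 24.77
eef_pos: [0.4625, -0.0299, 0.2006]
tcp_rot: [0.008, 0.886, 0.02, -0.463]
contact_force: [-0.6, -0.2, -0.0]
grip_width: 0.0426
time_s: 25.6
eef_pos: [0.4576, -0.0301, 0.2085]
tcp_rot: [0.008, 0.887, 0.02, -0.462]
contact_force: [0.6, -0.4, -0.4]
grip_width: 0.0425
[-0.496  0.336  2.301  1.683  0.303  1.   ] [ 0.4576 -0.0301  0.2085] [[0.572, 0.042, -0.819], [0.027, -0.999, -0.033], [-0.82, -0.003, -0.573]] [ 0.6 -0.4 -0.4] 0.0425
1424 bar centre h 0.09509471506399139 ((-0.05942344665527344, 0.8125267028808594), (13.9100923538208, 50.5429801940918), 0.3489267826080322)
ref 118 [ 0.42200062 -0.27770193  0.11047284]
```

View pics/s10.png

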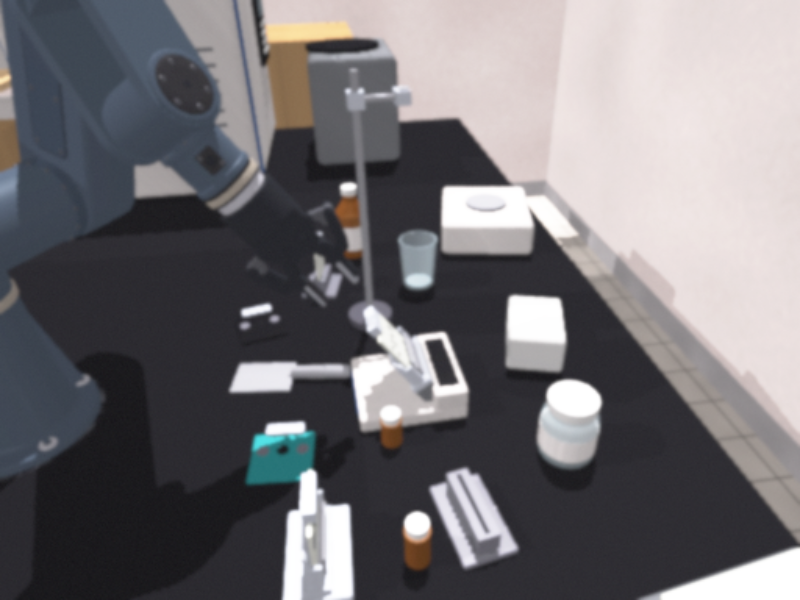

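The side view shows the sample in the reader at (395,345), the reference in the parking clip at (312,520), an empty stand at (472,515), and the bystanders unmoved. The sample bar is at 95.1 mm (−0.1, +0.8 mm) and the reference bar top is at 0.1105. The robot is clear of everything, so I'm handing in.

```bash
python3 -c "from rig import *; print(hand_in())"
```

```text
the job is handed in; nothing more can be done
None
```

Both plates are home in their clips and released. The job was handed in at about 26 s of the 72 s allowed; handing in returns no verdict.

- **Reference plate:** I pulled it from the reader's clip and pressed it into the parking clip until it hit a hard stop at about 33 N. Its bar top measured 0.110 m, which is the seated height, and its centre was within about 1.5 mm of the slot's middle.
- **Sample plate:** I lifted it from its stand and pressed it into the reader's clip until it hit a hard stop at about 49 N. The last wrist picture put the bar centre at 95.1 mm above the slot floor, off by −0.1 mm in x and +0.8 mm in y, with about 0.35° of in-plane turn.
- **Surroundings:** In the last side view the bystanders in view looked undisturbed, though I did not measure them one by one. The spare was hidden behind the gripper in that view, but the arm never worked near it. The tool force was near zero after retreat.

No final check failed or disagreed. I could not read the clip jaw openings directly; I inferred them from the plates being in place. Two things changed on the way: one transfer stopped about 70 mm short because of joint speed limits and was completed in a second move, and I used the half-turned grasp to keep the last joint away from its limit.

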